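Shuttle the portafilter under the tamping press

TASK

On the tamping station, press the red key on the carriage down with the fingertips to unlock it and, keeping the key held down all the way, slide the carriage to its end stop so that the portafilter stands under the press. Then let go of the key, so that it springs back up and locks the carriage there, and move clear. Do not touch the portafilter, and leave the milk jug, the paper cup and the loose tamper where they stand.

Things in the scene. Friction and masses are not known exactly. Their poses are not given: they have to be found in the camera images.
- station: Tamping station fixed to the counter: black base plate 150 mm (its x) by 420 mm (its y), 12 mm thick, two steel guide rods along y, a steel block at each end, a cream press. Origin: centre of the plate's underside, at counter height (z = 0), z up. Place and yaw vary. The carriage slides along the station's +y, which runs to the robot's left within 25 degrees.
- press_disc (a point): Centre of the underside of the press's steel tamping disc (radius 29 mm), fixed 132 mm above the counter over station x 0, y +140 mm. Over it the cream head, 70 mm wide along y, spans station x -40 to +120 mm at 230 to 310 mm height; its column (45 x 55 mm) stands at station x +118, y +140 mm.
- carriage (a joint): Travel (m) of the aluminium carriage (110 x 225 mm, plate top 54 mm high) along station +y: starts at 0 to 0.004; 0.140 is against the rubber bumpers of the end stop. Drags with 1 to 2 N. With the key up it is locked, with up to 6 mm of play; notches every 14 mm, so a key let go on the way locks again. In the last notch, at the end stop, the key rises only beyond 0.139.
- key (a joint): Depth of the red key below its raised position, in m: 0 up, 0.008 fully down. A spring pushes it up with 2 N at the top and 6 N fully down. The carriage is free when it is deeper than about 0.005.
- key_top (a point): Centre of the top of the red key, a flat 50 x 50 mm square on the carriage, 72 mm above the counter when up, 64 mm when down; moves with key and carriage. Its y axis is the slide direction (station +y), z up. At travel 0: station x 0, y -150 mm.
- ledge (a point): Middle of the key-side face of a black upright thumb ledge fixed to the carriage 28 mm from the key's centre on its +y side, at 79 mm height; 56 mm wide, 6 mm thick, top 87 mm above the counter. A fingertip pressing the key can push along +y against it.
- portafilter: Steel portafilter seated on the carriage, moving with it: basket of radius 35 mm, rim 106 mm high, dark wooden handle of radius 13 mm at 90 mm height reaching 160 mm from the basket's axis along -x (to the robot). Origin: on the basket's axis at counter height, 150 mm from the key's centre along +y; axes as the station's. Not to be touched.
- jug: Loose steel milk jug, radius 40 mm, 95 mm high, with a handle; origin under its centre. A bystander beyond the carriage.
- paper_cup: Loose closed white paper cup, radius 42 mm at the top, 92 mm high; origin under its centre. A bystander behind the start end of the rails.
- tamper: Loose dark hand tamper standing on its 58 mm disc, 78 mm high; origin under its centre. A bystander on the robot's side of the carriage.

How it is judged:
By the outcome, as a careful person would: the job done as asked, in the order asked, and still so for the second after the job is handed in, with the robot touching nothing.
It also fails if it takes over 35 s, if anything falls off the work surface, if the arm or the gripper's body presses on something with over 40 N, if the wrist force passes 120 N, or if a joint passes its speed limit or range.

ROBOT

A 6-joint arm with a two-finger parallel gripper is mounted at the origin on the work surface. World frame = base frame: x ahead of the robot, y to its left, z up, the work surface at z = 0. Lengths are in mm, angles in rad, forces in N, time in s.
With the tool pointing down it reaches from about 300 to 850 mm from the base axis. Payload 5.4 kg.
Tool frame: the origin (TCP) lies at the very end of the fingers, on their centre line; the grasp point (between the pads) lies 19 mm behind it; z points along the fingers, y is the direction in which the jaws open and shut (so a half turn about z gives the same grasp; the last joint's range is limited). The gripper opens to 85 mm and grips with 20 to 120 N. Pads are 22 mm wide; open, the fingers measure 114 mm over their backs; the gripper's body (76 mm by 85 mm) begins 54 mm behind the grasp point. The pads swing forward as they close: fully open they stand 13 mm farther back than shut.
Start: joints at [-1.417, 0.158, 1.597, -0, 1.386, -0.21], TCP at [204.577, -537.359, 231.299] pointing down, gripper open.
Joint ranges: [-2.91, 2.91], [-0.94, 2.29], [0.18, 2.7], [-1.29, 4.43], [0.17, 2.64], [-3, 3]. Speed limits (rad/s): [2.57, 2.57, 3.14, 3.14, 3.14, 3.14].

INTERFACE

Orientations are given as a 3x3 rotation matrix whose columns are the frame's x, y, z axes.
In Python, from workcell import robot, optics, job gives the robot as it stands.
- The arm moves only by the shell command python3 -m inch 'ROWS' [FORCE]. ROWS is JSON, a list of rows, each an object with "hand": the opening, from 0 (shut) to 1 (fully open); "offset": the shift along the tool's x, y, z in m, a list of three; "turn": the turn about the tool's z in degrees. In form: [{"hand": hand, "offset": [dx, dy, dz], "turn": turn}, ...]. A call has 1 to 8 rows; each row is the pose to reach, as a shift and turn from the pose measured when the call began, along the tool's axes at that moment; what a row does not reach only later rows make up. A row lasts 1/12 s, in which the tool goes at most 41.7 mm and 7.16 degrees, less where a joint would pass 70% of its speed; a pose out of reach is approached as far as the arm can. A call with a gripper value outside its range is refused whole. The fingers move at their own pace and stop on an object; FORCE is the grip in N (left out, the last holds). Time passes only in rows, so rows that repeat a pose let the fingers close. It gives the time, the measured TCP pose, the force and the opening at its end, in the units of the state.
- robot.get_obs(): the state, without advancing time (a new reading comes with each control period).
- optics.grab_frame(name): name is "scene" or "top" or "wrist"; returns (picture, depth): 400x640x3 uint8, blue, green, red; 400x640 float32, mm along the optical axis (not along the pixel's ray), 0 where there is no reading.
- optics.camera_params(name): a dict with "fovy" (degrees; the focal length in pixels is half the picture's height over the tangent of half this angle, whatever the lens; pixels are square), "cx", "cy" (the principal point, pixels), "pose" (4x4, takes a point from camera to world coordinates). Camera axes: x right, y down, z forward; pixel columns grow to the right and rows downward; lengths in mm; the calibration is good to about 2 mm. The wrist camera is an equidistant fisheye: a pixel r from the principal point sees the ray r / f radians off the axis. A picture is of the moment at which its call begins: read the wrist's pose just before it. camera_params takes no time and is no camera call; for the wrist camera it gives the pose at the moment of the call.
- job.finish_job(): hands the job in, once; it reports no verdict.
Trained networks look in the newest picture that a camera, given by its name, has taken for a name from the list of things; names that differ only in an ending like _2 or _b are one class to them, and where a whole thing is asked for, a point or a joint stands for the part that bears it (a point fixed in the world has none). Each returns a list of dicts, best first, with "conf" (0 to 1); they miss things now and then, are a little off and sometimes report something else, mostly with a low value. They report only what shows in the picture. A call takes as long as a camera call.
- optics.masks_of(query, camera): "pixels" (400x640 bool, what is visible of it) and "uv" ([column, row] in pixels, amid what is visible of it).
The state is a dict: "t": time; "qpos": joint angles; "qd": joint speeds; "joint_torque": joint torques, N m; "tool_pos": TCP position; "eef_rot": TCP orientation; "contact_force": force on the tool from outside, world axes, zero at the start; "torque": the same for the moment, N m; "gripper_width": opening from 0.0 (shut) to 1.0 (fully open).
Only numpy, scipy, OpenCV 4.12 (cv2) and the standard library are available. Lean on these libraries where they do the work, as an engineer would, in place of code of your own. Each camera call takes 0.05 s, during which the arm holds its last target. There are 200 camera calls.

## Working session

There is one attempt and no reset: what is moved stays moved. The work goes in short steps, Python scripts to look and compute and a shell command to move; the robot and the scene stay as the last step left them, time stands still between calls to the robot, and variables do not carry over. Pictures are saved under pics/ and viewed, about 8 in all and at most 12, crops included, and the job is handed in when it is done.

```bash
mkdir -p pics
cat > h.py <<'E'
import numpy as np, cv2
from workcell import robot, optics, job
def pts(name, mask, depth):
    p=optics.camera_params(name); f=200/np.tan(np.radians(p["fovy"])/2)
    v,u=np.nonzero(mask&(depth>0)); d=depth[v,u]
    c=np.stack([(u-p["cx"])/f*d,(v-p["cy"])/f*d,d,np.ones_like(d)])
    return (np.array(p["pose"])@c)[:3].T
E
python3 - <<'E'
from h import *
ims=[]
for n in ["scene","top"]:
    im,d=optics.grab_frame(n); cv2.imwrite(f"pics/{n}0.png",im); np.save(f"{n}0.npy",d)
    for q in ["key_top","ledge","carriage","station","portafilter","jug","paper_cup","tamper"]:
        for r in optics.masks_of(q,n)[:2]:
            m=r["pixels"]; P=pts(n,m,d)
            if len(P)<3: print(n,q,r["conf"],r["uv"],"nodepth");continue
            print(n,q,round(r["conf"],2),np.round(r["uv"]),m.sum(),"med",np.median(P,0).round(),"min",np.percentile(P,3,0).round(),"max",np.percentile(P,97,0).round())
o=robot.get_obs(); print(o["t"],o["tool_pos"],o["eef_rot"],o["gripper_width"])
E
```

```text
scene key_top 0.58 [225. 228.] 553 med [ 574. -146.   72.] min [ 542. -169.   59.] max [ 588. -123.   74.]
scene ledge 0.66 [285. 232.] 5508 med [580. -37.  56.] min [ 450. -172.   28.] max [615.  37. 107.]
scene carriage 0.98 [281. 227.] 5438 med [580. -37.  56.] min [ 455. -170.   30.] max [615.  36. 107.]
scene station 0.67 [362. 232.] 19861 med [615. 107.  65.] min [ 512. -187.   10.] max [697. 182. 312.]
scene portafilter 0.64 [304. 210.] 1386 med [561.   2. 104.] min [415. -25.  76.] max [591.  31. 108.]
scene jug 0.61 [260. 283.] 3483 med [715. -67.  60.] min [ 650. -107.    4.] max [728. -13.  95.]
scene paper_cup 0.75 [167. 218.] 1856 med [ 541. -267.   78.] min [ 489. -306.    8.] max [ 556. -239.   94.]
scene tamper 0.94 [257. 204.] 583 med [440. -98.  36.] min [ 401. -124.    2.] max [450. -75.  79.]
top key_top 0.95 [400. 191.] 461 med [ 560. -147.   73.] min [ 537. -170.   68.] max [ 584. -122.   77.]
top ledge 0.72 [361. 197.] 4700 med [550. -57.  57.] min [ 429. -171.   52.] max [610.  33. 108.]
top ledge 0.24 [455. 211.] 1051 med [ 516. -271.   93.] min [ 483. -308.   48.] max [ 553. -238.   97.]
top carriage 0.6 [359. 197.] 4811 med [550. -55.  57.] min [ 426. -173.   51.] max [610.  33. 108.]
top station 0.81 [312. 188.] 13548 med [558.  51.  56.] min [ 480. -189.   10.] max [675. 173. 316.]
top portafilter 0.68 [336. 203.] 1221 med [536.   1. 105.] min [408. -24.  96.] max [585.  29. 110.]
top jug 0.88 [363. 136.] 1309 med [702. -70.  31.] min [ 649. -108.    1.] max [725. -18.  97.]
top jug 0.62 [357. 200.] 4766 med [550. -55.  57.] min [ 426. -172.   52.] max [610.  35. 108.]
top tamper 0.65 [376. 247.] 410 med [429. -95.  23.] min [ 405. -123.   14.] max [454. -77.  81.]
0.9 [ 204.57908189 -537.35391935  231.29241586] [[ 9.34549283e-01  3.55833723e-01 -7.68354020e-06]
 [ 3.55833723e-01 -9.34549283e-01  1.26449391e-05]
 [-2.68115121e-06 -1.45513815e-05 -1.00000000e+00]] 1.0016157232157248
```

Run:
```python
from h import *
a=cv2.imread("pics/scene0.png");b=cv2.imread("pics/top0.png")
cv2.imwrite("pics/v1.png",np.vstack([cv2.resize(a[130:330,80:480],(800,400))[:300],cv2.resize(b[100:290,230:500],(800,563))[:300]]) if 0 else cv2.resize(np.vstack([a[100:320,100:500],b[90:290,200:600][:, :]]),(760,798//1))[:, :][:600] if 0 else np.vstack([cv2.resize(a[100:320,100:500],(545,300)),cv2.resize(b[90:290,180:543],(545,300))]))
im,d=optics.grab_frame("top"); 
def q(n): return max(optics.masks_of(n,"top"),key=lambda r:r["conf"])["pixels"]
k=q("key_top");K=pts("top",k,d); r=cv2.minAreaRect(K[abs(K[:,2]-72)<5][:,:2].astype(np.float32)); print("key rect",r)
c=q("carriage");C=pts("top",c,d); s=C[abs(C[:,2]-56)<5]; print("carriage plate",cv2.minAreaRect(s[:,:2].astype(np.float32)))
p=q("portafilter");P=pts("top",p,d)
P=P[P[:,0]>515]; print("basket",cv2.minEnclosingCircle(P[:,:2].astype(np.float32)),np.median(P,0))
st=pts("top",np.ones_like(k),d); s=st[(abs(st[:,2]-12)<4)&(abs(st[:,0]-560)<130)&(st[:,1]>-230)&(st[:,1]<260)]; print("plate",cv2.minAreaRect(s[:,:2].astype(np.float32)))
L=st[(abs(st[:,2]-88)<6)&(abs(st[:,0]-565)<60)&(abs(st[:,1]+118)<15)];print("ledge",len(L),L.mean(0) if len(L) else 0, L[:,:2].min(0),L[:,:2].max(0))
v=np.linalg.svd((K-K.mean(0))[:, :2])
```

```text
key rect ((561.4331665039062, -146.66688537597656), (50.188880920410156, 50.028785705566406), 0.5689433217048645)
carriage plate ((559.8236083984375, -69.36589813232422), (110.07937622070312, 224.7554931640625), 1.2895567417144775)
basket ((557.8256225585938, 3.960785150527954), 43.21653747558594) [557.12027729   3.56407622 106.51373202]
plate ((571.4166259765625, -16.943038940429688), (410.9556884765625, 256.4697570800781), 80.19961547851562)
ledge 69 [ 562.12624785 -115.24198588   87.70962355] [ 534.43221099 -119.43805   ] [ 588.26651934 -112.16548548]
```

View pics/v1.png

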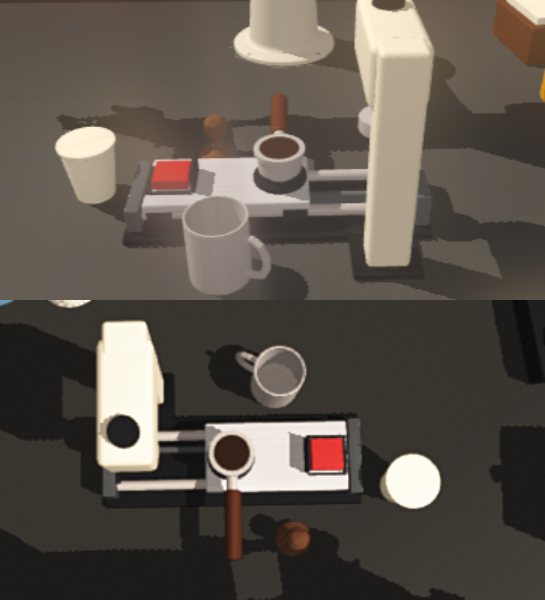

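```bash
python3 -m inch '[{"hand":0,"offset":[0.02,-0.01,0],"turn":3},{"hand":0,"offset":[0.055,-0.028,0],"turn":9},{"hand":0,"offset":[0.09,-0.046,0.005],"turn":15},{"hand":0,"offset":[0.125,-0.065,0.01],"turn":19.5},{"hand":0,"offset":[0.16,-0.083,0.015],"turn":19.5},{"hand":0,"offset":[0.195,-0.101,0.02],"turn":19.5},{"hand":0,"offset":[0.23,-0.119,0.02],"turn":19.5},{"hand":0,"offset":[0.26,-0.134,0.02],"turn":19.5}]' 40
cat > w.py <<'E'
from h import *
import sys
o=robot.get_obs();R=np.array(o["eef_rot"]);t=np.array(o["tool_pos"])
print("t",o["t"],"tcp",t.round(1),"F",np.round(o["contact_force"],1),"w",round(o["gripper_width"],2),"yaw",np.degrees(np.arctan2(R[1,0],R[0,0])).round(2), "tilt",R[:,2].round(3))
if len(sys.argv)>1: print("offset",(R.T@(np.array(eval(sys.argv[1]))-t)/1000).round(4))
E
python3 w.py "[561.2,-138.4,150]"; python3 -c "
from h import *
print(np.array(optics.camera_params('wrist')['pose'])[:3,3])"
```

```text
t: 1.77
tool_pos: [401.0, -317.3, 211.1]
eef_rot: [[1.0, 0.024, 0.0], [0.024, -1.0, 0.001], [0.0, -0.001, -1.0]]
contact_force: [0.7, 0.5, -0.3]
gripper_width: -0.003
t 1.7667 tcp [ 401.  -317.3  211.1] F [ 0.7  0.5 -0.3] w -0.0 yaw 1.38 tilt [ 0.     0.001 -1.   ]
offset [ 0.1644 -0.1749  0.0612]
[ 477.8682472  -316.34279001  353.58813955]
```

```bash
python3 -m inch '[{"hand":0,"offset":[0.024,-0.025,0],"turn":0},{"hand":0,"offset":[0.05,-0.053,0],"turn":0},{"hand":0,"offset":[0.077,-0.082,0.01],"turn":0},{"hand":0,"offset":[0.104,-0.111,0.02],"turn":0},{"hand":0,"offset":[0.13,-0.139,0.035],"turn":0},{"hand":0,"offset":[0.15,-0.16,0.05],"turn":0},{"hand":0,"offset":[0.1644,-0.1749,0.061],"turn":0},{"hand":0,"offset":[0.1644,-0.1749,0.061],"turn":0}]'
python3 w.py "[561.2,-138.4,90]"
python3 - <<'E'
from h import *
im,d=optics.grab_frame("wrist"); p=optics.camera_params("wrist"); f=200/np.tan(np.radians(p["fovy"])/2)
def proj(x):
    c=np.linalg.inv(p["pose"])@np.r_[x,1]; r=np.hypot(c[0],c[1]); th=np.arctan2(r,c[2]); return p["cx"]+f*th*c[0]/r,p["cy"]+f*th*c[1]/r
print(proj(np.array([561.2,-138.4,150.])), "key",proj(np.array([561.4,-146.7,72.])))
def ray(u,v):
    x,y=u-p["cx"],v-p["cy"];r=np.hypot(x,y);th=r/f
    return np.array(p["pose"])[:3,:3]@np.array([np.sin(th)*x/r,np.sin(th)*y/r,np.cos(th)])
r=optics.masks_of("key_top","wrist")[0]; g=ray(*r["uv"]); o=np.array(p["pose"])[:3,3]
m=r["pixels"]; v,u=np.nonzero(m); Q=[]
for a,b in zip(u,v):
    g=ray(a,b); Q.append((o+g*(72-o[2])/g[2])[:2])
Q=np.array(Q,np.float32); print(r["conf"],cv2.minAreaRect(Q))
cv2.imwrite("pics/w1.png",im)
E
```

```text
t: 2.43
tool_pos: [561.4, -134.5, 147.2]
eef_rot: [[1.0, 0.028, -0.003], [0.028, -1.0, 0.004], [-0.003, -0.004, -1.0]]
contact_force: [-0.1, 0.6, -1.1]
gripper_width: -0.001
t 2.4333 tcp [ 561.4 -134.5  147.2] F [-0.1  0.6 -1.1] w -0.0 yaw 1.61 tilt [-0.003  0.004 -1.   ]
offset [-0.0002  0.0041  0.0572]
(np.float64(328.00420993003684), np.float64(265.2502906852389)) key (np.float64(338.61672482341993), np.float64(215.08262369200537))
0.76 ((563.3717651367188, -148.72817993164062), (51.626853942871094, 49.48158264160156), 1.7173357009887695)
```

View pics/w1.png

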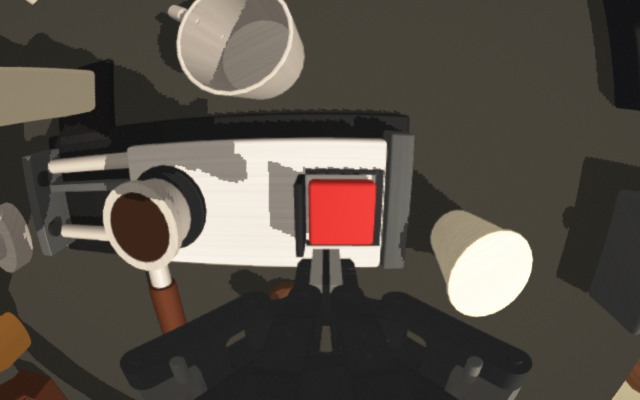

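```bash
python3 -m inch '[{"hand":0,"offset":[0.001,0.003,0.01],"turn":0.3},{"hand":0,"offset":[0.001,0.0055,0.03],"turn":0.3},{"hand":0,"offset":[0.001,0.0055,0.05],"turn":0.3},{"hand":0,"offset":[0.001,0.0055,0.062],"turn":0.3},{"hand":0,"offset":[0.001,0.0055,0.067],"turn":0.3},{"hand":0,"offset":[0.001,0.0055,0.067],"turn":0.3},{"hand":0,"offset":[0.001,0.0055,0.067],"turn":0.3}]'
python3 w.py "[562,-140,62]"
```

```text
t: 3.12
tool_pos: [562.3, -144.0, 83.3]
eef_rot: [[1.0, 0.02, -0.0], [0.02, -1.0, 0.0], [-0.0, -0.0, -1.0]]
contact_force: [0.9, 0.3, 0.5]
gripper_width: 0.004
t 3.1167 tcp [ 562.3 -144.    83.3] F [0.9 0.3 0.5] w 0.0 yaw 1.13 tilt [-0.  0. -1.]
offset [-0.0002 -0.004   0.0213]
```

```bash
python3 -m inch '[{"hand":0,"offset":[0,-0.002,0.003],"turn":0},{"hand":0,"offset":[0,-0.004,0.006],"turn":0},{"hand":0,"offset":[0,-0.004,0.009],"turn":0},{"hand":0,"offset":[0,-0.004,0.012],"turn":0},{"hand":0,"offset":[0,-0.004,0.015],"turn":0},{"hand":0,"offset":[0,-0.004,0.018],"turn":0},{"hand":0,"offset":[0,-0.004,0.018],"turn":0},{"hand":0,"offset":[0,-0.004,0.018],"turn":0}]'
python3 w.py "[562,-132,62]"
```

```text
t: 3.78
tool_pos: [562.6, -140.1, 65.7]
eef_rot: [[1.0, 0.02, 0.0], [0.02, -1.0, 0.0], [0.0, -0.0, -1.0]]
contact_force: [-0.7, 1.8, 5.0]
gripper_width: -0.003
t 3.7833 tcp [ 562.6 -140.1   65.7] F [-0.7  1.8  5. ] w -0.0 yaw 1.14 tilt [ 0.  0. -1.]
offset [-0.0004 -0.0081  0.0037]
```

```bash
python3 -m inch '[{"hand":0,"offset":[0,0,0.002],"turn":0},{"hand":0,"offset":[0,0,0.003],"turn":0},{"hand":0,"offset":[0,0,0.004],"turn":0},{"hand":0,"offset":[0,0,0.004],"turn":0}]'
python3 w.py
```

```text
t: 4.12
tool_pos: [562.7, -140.9, 63.9]
eef_rot: [[1.0, 0.02, -0.0], [0.02, -1.0, -0.001], [-0.0, 0.001, -1.0]]
contact_force: [-7.1, 1.0, 16.4]
gripper_width: -0.001
t 4.1167 tcp [ 562.7 -140.9   63.9] F [-7.1  1.  16.4] w -0.0 yaw 1.16 tilt [-0.    -0.001 -1.   ]
```

```bash
python3 -m inch '[{"hand":0,"offset":[0,-0.003,0.002],"turn":0},{"hand":0,"offset":[0,-0.006,0.002],"turn":0},{"hand":0,"offset":[0,-0.010,0.002],"turn":0},{"hand":0,"offset":[0,-0.014,0.002],"turn":0},{"hand":0,"offset":[0,-0.018,0.002],"turn":0},{"hand":0,"offset":[0,-0.022,0.002],"turn":0},{"hand":0,"offset":[0,-0.026,0.002],"turn":0},{"hand":0,"offset":[0,-0.030,0.002],"turn":0}]'
python3 - <<'E'
import runpy; runpy.run_path("w.py")
from h import *
im,d=optics.grab_frame("top"); cv2.imwrite("pics/t1.png",im)
r=optics.masks_of("portafilter","top")
for a in r[:2]:
    P=pts("top",a["pixels"],d); P=P[P[:,0]>515]; print(a["conf"],cv2.minEnclosingCircle(P[:,:2].astype(np.float32)),np.median(P,0))
E
```

```text
t: 4.78
tool_pos: [562.0, -112.1, 63.9]
eef_rot: [[1.0, 0.021, -0.001], [0.021, -1.0, -0.004], [-0.001, 0.004, -1.0]]
contact_force: [-8.1, -1.9, 14.7]
gripper_width: -0.001
t 4.7833 tcp [ 562.  -112.1   63.9] F [-8.1 -1.9 14.7] w -0.0 yaw 1.19 tilt [-0.001 -0.004 -1.   ]
0.62 ((554.0739135742188, 28.539173126220703), 38.07948684692383) [555.23033173  30.81500923 106.44400708]
```

```bash
python3 -m inch '[{"hand":0,"offset":[-0.0005,-0.006,0.002],"turn":0},{"hand":0,"offset":[-0.0005,-0.012,0.002],"turn":0},{"hand":0,"offset":[-0.0005,-0.018,0.002],"turn":0},{"hand":0,"offset":[-0.0005,-0.024,0.002],"turn":0},{"hand":0,"offset":[-0.0005,-0.030,0.002],"turn":0},{"hand":0,"offset":[-0.0005,-0.036,0.002],"turn":0},{"hand":0,"offset":[-0.0005,-0.042,0.002],"turn":0},{"hand":0,"offset":[-0.0005,-0.048,0.002],"turn":0}]'
python3 w.py
```

```text
t: 5.55
tool_pos: [560.9, -64.3, 63.9]
eef_rot: [[1.0, 0.021, -0.001], [0.021, -1.0, -0.005], [-0.001, 0.005, -1.0]]
contact_force: [-6.8, -2.1, 15.0]
gripper_width: 0.001
t 5.55 tcp [560.9 -64.3  63.9] F [-6.8 -2.1 15. ] w 0.0 yaw 1.23 tilt [-0.001 -0.005 -1.   ]
```

```bash
python3 -m inch '[{"hand":0,"offset":[-0.0005,-0.006,0.002],"turn":0},{"hand":0,"offset":[-0.0005,-0.012,0.002],"turn":0},{"hand":0,"offset":[-0.0005,-0.018,0.002],"turn":0},{"hand":0,"offset":[-0.0005,-0.024,0.002],"turn":0},{"hand":0,"offset":[-0.0005,-0.030,0.002],"turn":0},{"hand":0,"offset":[-0.0005,-0.036,0.002],"turn":0},{"hand":0,"offset":[-0.0005,-0.041,0.002],"turn":0},{"hand":0,"offset":[-0.0005,-0.046,0.002],"turn":0}]'
python3 w.py
python3 - <<'E'
from h import *
im,d=optics.grab_frame("scene"); cv2.imwrite("pics/s2.png",cv2.resize(im[120:300,140:460],(800,450)))
for a in optics.masks_of("portafilter","scene")[:2]:
    P=pts("scene",a["pixels"],d); P=P[P[:,0]>515]; print(a["conf"],np.median(P,0),P.min(0),P.max(0))
E
```

```text
t: 6.22
tool_pos: [559.8, -19.2, 63.9]
eef_rot: [[1.0, 0.022, -0.001], [0.022, -1.0, -0.007], [-0.001, 0.007, -1.0]]
contact_force: [-7.5, -1.6, 16.1]
gripper_width: 0.001
t 6.2167 tcp [559.8 -19.2  63.9] F [-7.5 -1.6 16.1] w 0.0 yaw 1.26 tilt [-0.001 -0.007 -1.   ]
0.85 [570.98376595 109.82781974 105.87059998] [522.12134955  88.85431278  64.9870647 ] [666.17736507 127.63931338 178.20498998]
```

View pics/s2.png

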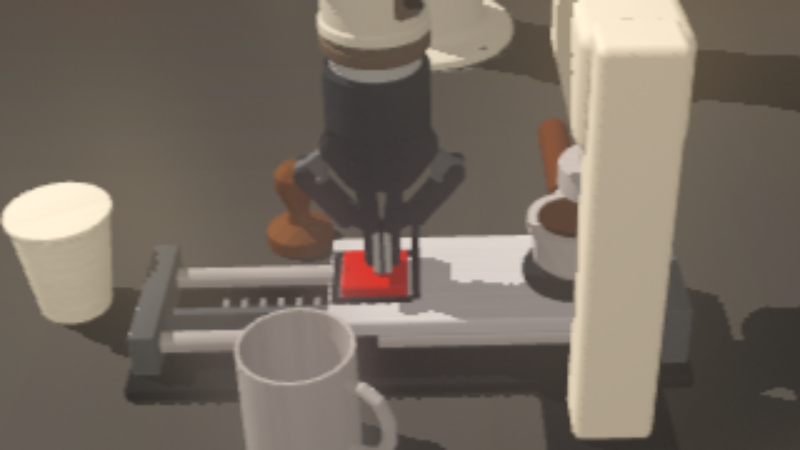

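```bash
python3 -m inch '[{"hand":0,"offset":[-0.0005,-0.004,0.002],"turn":0},{"hand":0,"offset":[-0.0005,-0.008,0.002],"turn":0},{"hand":0,"offset":[-0.0005,-0.012,0.002],"turn":0},{"hand":0,"offset":[-0.0005,-0.015,0.002],"turn":0},{"hand":0,"offset":[-0.0005,-0.018,0.002],"turn":0},{"hand":0,"offset":[-0.0005,-0.021,0.002],"turn":0},{"hand":0,"offset":[-0.0005,-0.024,0.002],"turn":0}]'
python3 w.py
```

```text
t: 6.9
tool_pos: [560.9, 3.5, 64.0]
eef_rot: [[1.0, 0.023, 0.004], [0.023, -1.0, -0.01], [0.004, 0.01, -1.0]]
contact_force: [-0.4, -5.6, 10.2]
gripper_width: 0.001
t 6.9 tcp [560.9   3.5  64. ] F [-0.4 -5.6 10.2] w 0.0 yaw 1.3 tilt [ 0.004 -0.01  -1.   ]
```

```bash
python3 -m inch '[{"hand":0,"offset":[0,-0.003,0.0025],"turn":0},{"hand":0,"offset":[0,-0.005,0.0025],"turn":0},{"hand":0,"offset":[0,-0.007,0.0025],"turn":0},{"hand":0,"offset":[0,-0.009,0.0025],"turn":0},{"hand":0,"offset":[0,-0.010,0.0025],"turn":0}]'
python3 w.py
```

```text
t: 7.32
tool_pos: [561.4, 4.6, 63.9]
eef_rot: [[1.0, 0.025, 0.004], [0.025, -0.999, -0.027], [0.003, 0.027, -1.0]]
contact_force: [-9.0, -34.8, 13.6]
gripper_width: 0.003
t 7.3167 tcp [561.4   4.6  63.9] F [ -9.  -34.8  13.6] w 0.0 yaw 1.45 tilt [ 0.004 -0.027 -1.   ]
```

```bash
python3 -m inch '[{"hand":0,"offset":[0,-0.006,0.001],"turn":0},{"hand":0,"offset":[0,-0.006,-0.002],"turn":0},{"hand":0,"offset":[0,-0.006,-0.005],"turn":0},{"hand":0,"offset":[0,-0.006,-0.008],"turn":0},{"hand":0,"offset":[0,-0.006,-0.011],"turn":0},{"hand":0,"offset":[0,-0.006,-0.013],"turn":0},{"hand":0,"offset":[0,-0.006,-0.013],"turn":0}]'
python3 w.py
```

```text
t: 7.9
tool_pos: [560.2, 5.0, 74.9]
eef_rot: [[1.0, 0.026, 0.001], [0.026, -0.999, -0.037], [0.0, 0.037, -0.999]]
contact_force: [1.2, -21.7, -9.6]
gripper_width: -0.001
t 7.9 tcp [560.2   5.   74.9] F [  1.2 -21.7  -9.6] w -0.0 yaw 1.48 tilt [ 0.001 -0.037 -0.999]
```

```bash
python3 -m inch '[{"hand":0,"offset":[0,-0.001,-0.001],"turn":0},{"hand":0,"offset":[0,0.004,-0.003],"turn":0},{"hand":0,"offset":[0,0.008,-0.005],"turn":0},{"hand":0,"offset":[0,0.010,-0.015],"turn":0},{"hand":0,"offset":[0,0.010,-0.03],"turn":0},{"hand":0,"offset":[0,0.010,-0.05],"turn":0},{"hand":0,"offset":[0,0.012,-0.08],"turn":0},{"hand":0,"offset":[0,0.014,-0.11],"turn":0}]'
python3 w.py
python3 - <<'E'
from h import *
im,d=optics.grab_frame("wrist"); p=optics.camera_params("wrist"); f=200/np.tan(np.radians(p["fovy"])/2); T=np.array(p["pose"])
cv2.imwrite("pics/w2.png",im)
r=optics.masks_of("key_top","wrist")[0]; v,u=np.nonzero(r["pixels"]&(d>0))
x,y=u-p["cx"],v-p["cy"];q=np.hypot(x,y);t=np.tan(q/f)/q; z=d[v,u]
P=(T@np.stack([x*t*z,y*t*z,z,np.ones_like(z)]))[:3].T
print(r["conf"],np.median(P,0),cv2.minAreaRect(P[:,:2].astype(np.float32)))
E
```

```text
t: 8.57
tool_pos: [559.9, -4.4, 186.9]
eef_rot: [[1.0, 0.026, 0.001], [0.026, -0.999, -0.036], [-0.0, 0.036, -0.999]]
contact_force: [-0.2, 0.3, 0.3]
gripper_width: -0.0
t 8.5667 tcp [559.9  -4.4 186.9] F [-0.2  0.3  0.3] w -0.0 yaw 1.51 tilt [ 0.001 -0.036 -0.999]
0.7 [567.06543796 -11.29957005  79.71947459] ((565.1023559570312, -10.831331253051758), (51.70527267456055, 51.53001403808594), 3.1646900177001953)
```

View pics/w2.png

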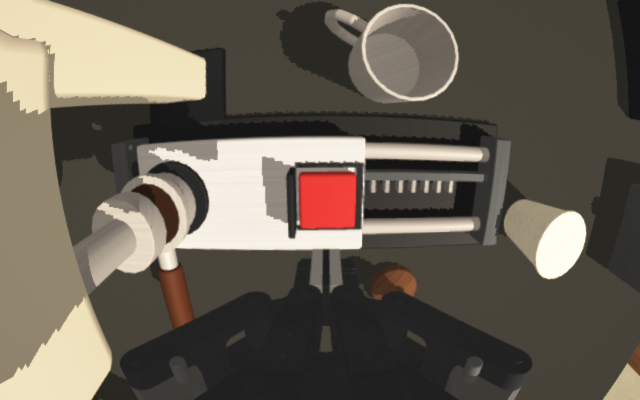

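```bash
python3 -m inch '[{"hand":0,"offset":[0,0.01,-0.015],"turn":0},{"hand":0,"offset":[0,0.035,-0.03],"turn":0},{"hand":0,"offset":[0,0.07,-0.045],"turn":0},{"hand":0,"offset":[0,0.105,-0.055],"turn":0},{"hand":0,"offset":[0,0.14,-0.06],"turn":0},{"hand":0,"offset":[0,0.175,-0.06],"turn":0},{"hand":0,"offset":[0,0.20,-0.06],"turn":0},{"hand":0,"offset":[0,0.20,-0.06],"turn":0}]'
python3 w.py
python3 - <<'E'
from h import *
b={}
for n in ["top","scene"]:
    im,d=optics.grab_frame(n); b[n]=im
    for q in ["key_top","jug","paper_cup","tamper"]:
        for r in optics.masks_of(q,n)[:1]:
            P=pts(n,r["pixels"],d)
            if q=="key_top":
                K=P[abs(P[:,2]-70)<8]; print(n,q,r["conf"],np.median(K,0),cv2.minAreaRect(K[:,:2].astype(np.float32)))
            else: print(n,q,round(r["conf"],2),np.median(P,0).round(),np.percentile(P,3,0).round(),np.percentile(P,97,0).round())
cv2.imwrite("pics/v3.png",np.vstack([cv2.resize(b["scene"][100:320,100:500],(545,300)),cv2.resize(b["top"][90:290,180:543],(545,300))]))
E
```

```text
t: 9.33
tool_pos: [568.4, -207.4, 261.1]
eef_rot: [[1.0, 0.021, 0.014], [0.022, -0.999, -0.041], [0.013, 0.041, -0.999]]
contact_force: [0.2, -0.2, -0.2]
gripper_width: 0.002
t 9.3333 tcp [ 568.4 -207.4  261.1] F [ 0.2 -0.2 -0.2] w 0.0 yaw 1.26 tilt [ 0.014 -0.041 -0.999]
top key_top 0.93 [557.04239293 -11.37602623  72.91128886] ((557.3433837890625, -10.410240173339844), (47.39791488647461, 49.42880630493164), 0.22054517269134521)
top jug 0.9 [701. -71.  29.] [ 649. -108.    1.] [726. -21.  97.]
top paper_cup 0.78 [ 530. -281.   93.] [ 502. -310.   90.] [ 553. -244.   97.]
top tamper 0.74 [429. -94.  21.] [ 405. -124.   13.] [454. -75.  80.]
scene key_top 0.56 [567.42572258 -10.34474233  72.33184455] ((559.6480712890625, -10.962038040161133), (52.52875518798828, 49.434383392333984), 0.7548587918281555)
scene jug 0.82 [716. -68.  61.] [ 650. -107.    4.] [728. -13.  95.]
scene tamper 0.73 [442. -97.  21.] [ 416. -122.    4.] [458. -76.  79.]
```

View pics/v3.png

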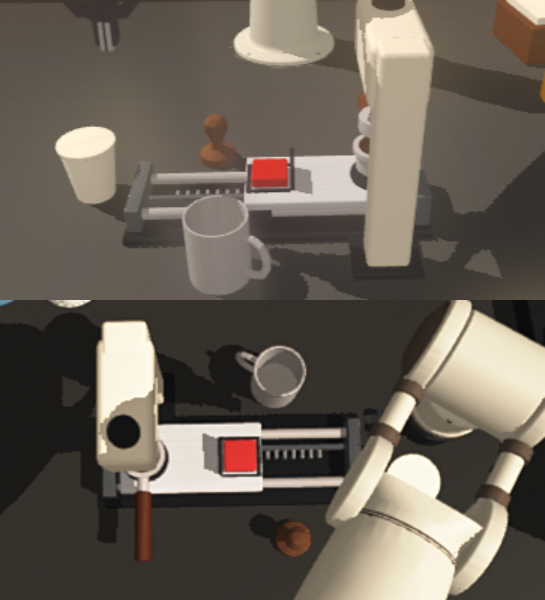

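```bash
python3 -c "
from workcell import job; print(job.finish_job())"
```

```text
the job is handed in; nothing more can be done
None
```

The carriage is at its end stop with the key back up and locked, and the job is handed in (no verdict is reported).

**What I did:** With the gripper shut, I pressed the key to its bottom (tip at 64 mm, about 15 N). I kept it down for the whole slide and pushed against the ledge until the carriage met the stop (about 35 N sideways). Then I let the key rise while still pushing, backed off and moved clear. The arm finished at about 9.3 s.

**Last checks:**
- **Key:** the top and scene cameras put it at 72–73 mm, the same as before the press, so it is fully up.
- **Carriage:** the key moved about 136 mm, slightly short of the nominal 140 mm. A starting travel of up to 4 mm would explain this. The key could not rise in the last notch short of 139 mm of travel, so I take the carriage as locked at the stop.
- **Bystanders:** the milk jug and tamper are unmoved within measurement error in both cameras. The paper cup is partly hidden from above and was not detected in the last scene image, but it looks unmoved there.
- **Portafilter:** it stands under the press and I saw no contact with it, though the press hides part of it in the last images.
- **Contact:** the force on the tool was about 0 N at the end.
- **Disagreement:** the wrist camera's depth put the key at 80 mm. I discounted this because the two fixed cameras agreed with each other.

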